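# Move the cutting guide's length stop to its end position

## Robot

A 6-joint arm with a two-finger parallel gripper is mounted at the origin on the work surface. World frame = base frame: x ahead of the robot, y to its left, z up, the work surface at z = 0. Lengths are in mm, angles in rad, forces in N, time in s.
With the tool pointing down it reaches from about 200 to 875 mm from the base axis. Payload 3.4 kg.
Tool frame: the origin (TCP) lies at the very end of the fingers, on their centre line; the grasp point (between the pads) lies 19 mm behind it; z points along the fingers, y is the line along which they close (so a half turn about z gives the same grasp; the last joint's range is limited). The gripper opens to 94 mm and grips with 3 to 60 N. Pads are 16 mm wide; open, the fingers measure 119 mm over their backs; the gripper's body (75 mm by 177 mm) begins 78 mm behind the grasp point.
Start: joints at [0.983, 0.276, 1.505, -0, 1.361, -0.121], TCP at [258.79, 513.51, 205.493] pointing down, gripper open.
Joint ranges: [-2.89, 2.89], [-0.75, 2.08], [0.22, 2.7], [-1.18, 4.32], [0.11, 2.71], [-2.7, 2.7]. Speed limits (rad/s): [2.57, 2.57, 3.14, 3.14, 3.14, 3.14].

## Interface

Orientations are given as a rotation vector (axis times angle).
In Python, from cell import manip, vision gives the robot as it stands.
- The arm moves only by the tool play_rows, never from a script. Its argument "motion" is a list of rows, each an object of numbers: "rx", "ry", "rz": the turn, a rotation vector about the tool's x, y, z in rad; "dx", "dy", "dz": the shift along the tool's x, y, z in m; "hand": the closure, from 0 (fully open) to 1 (shut). In form: [{"rx": .., "ry": .., "rz": .., "dx": .., "dy": .., "dz": .., "hand": ..}, ...]. A call has 1 to 8 rows; each row is the pose to reach, as a shift and turn from the pose commanded when the call began, along the tool's axes at that moment; what a row does not reach only later rows make up. A row lasts 1/10 s, in which the tool goes at most 50 mm and 8.59 degrees, less where a joint would pass 70% of its speed; a pose out of reach is approached as far as the arm can. A call with a gripper value outside its range is refused whole. The fingers move at their own pace and stop on an object; "grip_force" is the grip in N (left out, the last holds). Time passes only in rows, so rows that repeat a pose let the fingers close. It gives the time, the measured TCP pose, the force, the opening and the grip force at its end, in the units of the state.
- manip.get_state(): the state, without advancing time (a new reading comes with each control period).
- vision.capture(name): name is "scene" or "top" or "wrist"; returns (picture, depth): 400x640x3 uint8, blue, green, red; 400x640 float32, mm along the optical axis (not along the pixel's ray), 0 where there is no reading.
- vision.camera_params(name): a dict with "vfov" (degrees; the focal length in pixels is half the picture's height over the tangent of half this angle, whatever the lens; pixels are square), "cx", "cy" (the principal point, pixels), "k1" (the pictures are not rectified: a ray, as slopes to the right and down, at radius r is drawn at 1 + k1 r^2 times it, then the intrinsics apply), "R" (3x3) and "t" (3): a world point X has camera coordinates R X + t. Camera axes: x right, y down, z forward; pixel columns grow to the right and rows downward; lengths in mm; the calibration is good to about 2 mm. A picture is of the moment at which its call begins: read the wrist's pose just before it. camera_params takes no time and is no camera call; for the wrist camera it gives the pose at the moment of the call.
- manip.hand_in(): hands the job in; it is judged then, once.
The state is a dict: "time": time; "joint_pos": joint angles; "joint_velocities": joint speeds; "joint_efforts": joint torques, N m; "position": TCP position; "tool_rot": TCP orientation; "wrist_force": force on the tool from outside, world axes, zero at the start; "moment": the same for the moment, N m; "grip_width": opening from 0.0 (shut) to 1.0 (fully open); "grip_force": force on a finger pad.
Only numpy, scipy, OpenCV 4.12 (cv2) and the standard library are available. Lean on these libraries where they do the work, as an engineer would, in place of code of your own. Each camera call takes 0.05 s, during which the arm holds its last target. There are 200 camera calls.

## Task

On the guide rail, press the red lock button on top of the blue carriage fully down with the fingertips and keep it down while you push the carriage along the rail all the way until it meets the yellow end stop. There, let the button come up again so that the carriage locks against the stop, and move clear; do not knock, move or pick up any of the things standing around.

Things in the scene. Friction and masses are not known exactly. Their poses are not given: they have to be found in the camera images.
- rail: Length-stop rail screwed to the bench: plywood base 130 x 380 x 12 high, on it a 50 wide aluminium profile, top 30 above the bench. Origin on the bench under the rail; it runs along its own y and the carriage slides toward its +y; x is across, z up. A steel keeper arm, up to 51 high, stands at its -x edge beside the carriage's start. Never moves in a run.
- carriage (a joint): Travel of the blue carriage along the rail's +y, m: 0 (within 2 mm) at the start, where it is locked; 0.09 to 0.16 at the end stop, differing each time. About 1.5 N of friction once unlocked, no spring. Carriage 72 long along the rail, 68 wide, its top plate 50 above the bench.
- button (a joint): Press depth of the red lock button, m: 0 up, 0.007 fully down. Spring: 2 N at first, 6 N fully down. It moves a brass tongue on the carriage's -x side, caught between steel teeth at the start and again at the end stop. The carriage is free only while the button is more than about 4.5 mm down; let up on the way, the tongue bars the way into the end keeper.
- button_top (a point): Centre of the button's top face: red round button 34 across on top of the carriage, 62 above the bench when up, 55 when fully down. Axes as the rail's. Nothing on the carriage stands behind it or beside it.
- lug (a point): Middle of the face of the blue push lug that looks at the button, 67 above the bench, 20 ahead (rail's +y) of the button's centre. The lug is an upright wall across the carriage, 64 wide, 10 thick along the rail, top 85 above the bench: a fingertip that stands on the button and moves to +y pushes it.
- carriage_nose (a point): Middle of the carriage's leading end face (small black pad), 46 ahead (+y) of the button's centre, 41 above the bench. Axes as the rail's.
- stop_face (a point): Middle of the end stop's face (black pad) that the carriage's nose meets, 41 above the bench; axes as the rail's. Yellow block 70 wide, 34 long, top 65 above the bench, clamped on the rail, never moves in a run. Its steel keeper arm reaches 54 back along the rail's -x edge, 51 high. The carriage locks when its nose is within about 2 mm of this face.
- tin: small round open steel tin, 72 across, 35 high; origin at centre of underside. Beside the rail, on its far side; bystander
- tape: yellow roll of tape lying flat, 90 across, 24 high; origin at centre of underside. Beside the rail, on its far side; bystander
- batten: light wooden batten 30 x 160 x 22 high, lying alongside the rail on the robot's side; origin at centre of underside, long axis its y; bystander
- spray: yellow upright spray can, 52 across, 180 high; origin at centre of underside; bystander
- bat: blue table-tennis bat lying flat, blade 150 across, handle along its -x, up to 20 thick; origin under the blade's centre; bystander
- screwdriver: screwdriver lying on the bench, bystander
- glue: upright white glue bottle, 44 across, 115 high; origin at centre of underside; bystander

How it is judged (in metres and radians):
On the way, in this order (a step that is already met when the one before it is completed fails the run):
1. the button is pressed down while the carriage is still at its start (value of joint button above 0.005 m and value of joint carriage below 0.03 m), for 0.1 s.
2. the carriage meets the end stop with the button still held down (y of carriage_nose in the frame of stop_face above -0.003 m and value of joint button above 0.0035 m), for 0.1 s.
At the end, for the whole second after the job is handed in: the carriage's nose is within 3 mm of the end stop's face, the button is up again (less than 1.5 mm down) so that the carriage is locked, and the carriage is at rest (y of carriage_nose in the frame of stop_face above -0.003 m and value of joint button below 0.0015 m and velocity of joint carriage between -0.005 and 0.005 m/s); the robot touches nothing.
It fails at once if the button is let up (less than 1.5 mm down) while the carriage is between its start and the end stop (value of joint carriage above 0.015 m and y of carriage_nose in the frame of stop_face below -0.012 m and value of joint button below 0.0015 m).
It fails at once if a bystander is moved by more than 20 mm, tipped over or picked up (distance of any of tin, tape, batten, spray, bat, screwdriver, glue from where it was at the start of the episode above 0.02 m).
It also fails if it takes over 35 s, if anything falls off the work surface, if the arm or the gripper's body presses on something with over 40 N, if the wrist force passes 120 N, or if a joint passes its speed limit or range.

## Working session

There is one attempt and no reset: what is moved stays moved. The work goes in short steps, Python scripts to look and compute and a tool call to move; the robot and the scene stay as the last step left them, time stands still between calls to the robot, and variables do not carry over. Pictures are saved under pics/ and viewed, at most 10 in all, crops included, and the job is handed in when it is done.

Besides the shell and the picture viewer there is one more tool, called after "Call:" as name(argument=value, ...), one argument or row to a line, values as JSON. play_rows: Moves the arm, as the interface text tells. Its arguments: {"type":"object","properties":{"motion":{"type":"array"},"grip_force":{"type":"number"}},"required":["motion"]}

```bash
mkdir -p pics; ls
cat > h.py <<'E'
import numpy as np, cv2
from cell import manip, vision
def cap(n):
    p=vision.camera_params(n); im,d=vision.capture(n); return im,d,p
def pts(d,p):
    h,w=d.shape; f=h/2/np.tan(np.radians(p['vfov'])/2)
    K=np.array([[f,0,p['cx']],[0,f,p['cy']],[0,0,1]])
    uv=np.stack(np.meshgrid(np.arange(w),np.arange(h)),-1).reshape(-1,1,2).astype(float)
    s=(uv[:,0]-[p['cx'],p['cy']])/f; q=s.copy()
    for _ in range(10): q=s/(1+p['k1']*(q**2).sum(1,keepdims=True))
    z=d.reshape(-1,1); X=np.hstack([q*z,z])
    return ((X-np.array(p['t']))@np.array(p['R'])).reshape(h,w,3)
E
python3 - <<'E'
from h import *
s=manip.get_state(); print(s)
for n in('scene','top'):
    im,d,p=cap(n); cv2.imwrite(f'pics/{n}.png',im); np.savez(f'{n}.npz',im=im,P=pts(d,p),d=d); print(n,np.round(-np.array(p['R']).T@p['t']))
E
```

```text
pics
{'time': 0.0, 'joint_pos': array([ 9.82983069e-01,  2.76565272e-01,  1.50611236e+00,  1.42983197e-05,
        1.36068122e+00, -1.20975210e-01]), 'joint_velocities': array([ 7.07175617e-05, -1.14323589e-03, -1.95467601e-03, -9.55654184e-04,
        1.63422996e-03,  1.02062526e-03]), 'joint_efforts': array([ 1.12927701e-03, -4.04604650e+01, -2.37227011e+01,  7.04614073e-02,
        3.46825761e-02, -1.76283811e-04]), 'position': array([258.46236958, 513.01066987, 204.62996764]), 'tool_rot': array([-7.26526158e-01, -3.05578540e+00,  2.59379471e-03]), 'wrist_force': array([-0.10853988, -0.24007652, -0.49378464]), 'moment': array([-0.00660071,  0.0040342 , -0.00788705]), 'grip_force': 0.0, 'grip_width': 0.99683859480774}
scene [1315. -507. 1170.]
top [ 332.   -3. 1566.]
```

View pics/top.png

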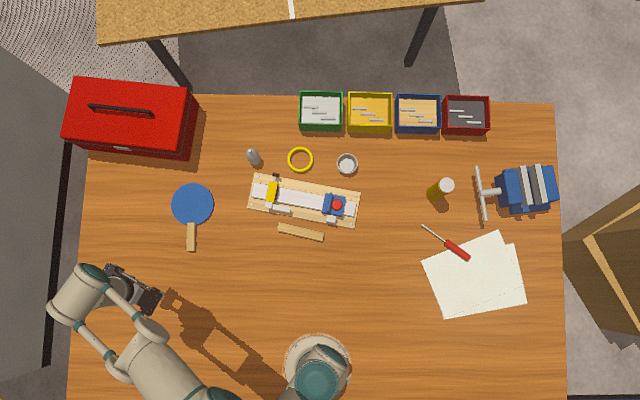

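View pics/scene.png

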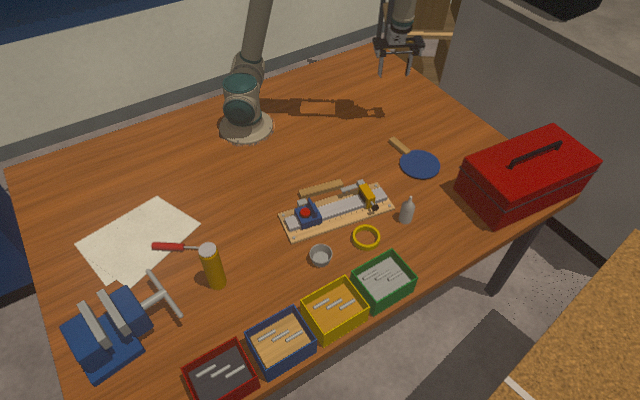

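The top view shows the red button at about (337,205) and the yellow stop at (272,192). The rail runs left, roughly world +y, and the keepers are on the robot's side.

Run:
```python
from h import *
for n,(u0,u1,v0,v1) in dict(top=(240,370,165,235),scene=(270,400,175,245)).items():
    z=np.load(n+'.npz'); im=z['im'].astype(int);P=z['P']
    m=np.zeros(im.shape[:2],bool);m[v0:v1,u0:u1]=1
    b,g,r=im[...,0],im[...,1],im[...,2]
    red=m&(r>150)&(g<80)&(b<80); yel=m&(r>150)&(g>120)&(b<60); blu=m&(b>r+40)
    for k,q in(('red',red),('yel',yel),('blu',blu)):
        X=P[q]; print(n,k,len(X),np.round(np.median(X,0),1),np.round(X.min(0)),np.round(X.max(0)))
    Y=P[yel&(P[...,2]>58)&(P[...,2]<72)]; print('yel top',len(Y),Y.mean(0))
    base=P[m&(P[...,2]>7)&(P[...,2]<95)]
    (c,wh,a)=cv2.minAreaRect(base[:,:2].astype(np.float32)); print('base',c,wh,a)
    pr=P[m&(P[...,2]>26)&(P[...,2]<34)]; c=pr[:,:2].mean(0);print('profile',c,np.linalg.svd(pr[:,:2]-c,full_matrices=False)[2][0])
```

```text
top red 69 [543.2 -55.7  61.5] [527. -69.  47.] [558. -39.  70.]
top yel 505 [592.1 151.7   6.4] [ 332. -169.   -9.] [ 694.  286. 1566.]
top blu 273 [544.1 -34.6  50.4] [508. -80.  34.] [580.  -6.  90.]
yel top 164 [580.35978804 166.48546325  64.83117903]
base (563.7186279296875, 55.466644287109375) (243.9451141357422, 453.72210693359375) 2.2954459190368652
profile [564.2145571   66.60614637] [0.13812377 0.99041498]
scene red 48 [547.3 -51.2  62.7] [535. -65.  58.] [561. -38.  68.]
scene yel 265 [669.1 117.4  27.9] [ 551. -507.   17.] [1315.  189. 1170.]
scene blu 123 [563.3 -48.3  51.3] [515. -79.  44.] [586.  -4.  90.]
yel top 120 [585.32173195 169.53884367  65.8932532 ]
base (569.8800659179688, 67.62677001953125) (433.34521484375, 306.98504638671875) 59.547210693359375
profile [573.22672131  62.5855861 ] [-0.19486917 -0.98082924]
```

```bash
cat >> h.py <<'E'
from scipy.spatial.transform import Rotation as Ro
TH=np.radians(9.5)
def goal(x,y,z,th=None):
    s=manip.get_state(); R=Ro.from_rotvec(s['tool_rot']); th=TH if th is None else th
    c,n=np.cos(th),np.sin(th)   # rail dir y_r=(n,c), x_r=(c,-n)
    best=None
    for k in(1,-1):
        ty=np.array([c,-n,0])*k; tz=np.array([0,0,-1.]); G=Ro.from_matrix(np.c_[np.cross(ty,tz),ty,tz])
        rv=(R.inv()*G).as_rotvec()
        if best is None or np.linalg.norm(rv)<np.linalg.norm(best): best=rv
    print('pos',s['position'],'t',s['time'],'F',s['wrist_force'],'j6',s['joint_pos'][5])
    print('rot',np.round(best,4),'shift m',np.round(R.inv().apply(np.array([x,y,z])-s['position'])/1000,4))
E
python3 -c "
from h import *
goal(530,-50,220)
print(Ro.from_rotvec(manip.get_state()['tool_rot']).as_matrix().round(2))
p=vision.camera_params('wrist');print(p['R'],-np.array(p['R']).T@p['t'],p['vfov'])"
```

```text
pos [258.50031722 513.06809974 204.73117455] t 0.1 F [-0.03093694 -0.09812854 -0.26466659] j6 -0.12101039453965515
rot [-1.5000e-03  8.0000e-04  1.2698e+00] shift m [-0.4959 -0.3807 -0.0148]
[[-0.89  0.45 -0.  ]
 [ 0.45  0.89 -0.  ]
 [ 0.   -0.   -1.  ]]
[[ 0.44889972  0.89358126 -0.00125674]
 [ 0.85574718 -0.42948763  0.28850847]
 [ 0.257266   -0.13058682 -0.95747652]] [185.74080841 551.59478682 384.2825151 ] 58.22497085634303
```

Call:
play_rows(
  motion=[
    {"rz":0.15,"dx":-0.04,"dy":-0.03,"hand":1},
    {"rz":0.3,"dx":-0.077,"dy":-0.059,"dz":-0.003,"hand":1},
    {"rz":0.44,"dx":-0.115,"dy":-0.088,"dz":-0.005,"hand":1},
    {"rz":0.58,"dx":-0.153,"dy":-0.117,"dz":-0.007,"hand":1},
    {"rz":0.72,"dx":-0.191,"dy":-0.146,"dz":-0.009,"hand":1},
    {"rz":0.86,"dx":-0.229,"dy":-0.175,"dz":-0.011,"hand":1},
    {"rz":1.0,"dx":-0.267,"dy":-0.204,"dz":-0.013,"hand":1},
    {"rz":1.14,"dx":-0.305,"dy":-0.233,"dz":-0.014,"hand":1},
  ],
)

```text
invalid input at $.motion[0]: expected keys rx, ry, rz, dx, dy, dz, hand
```

```bash
python3 -c "
from h import *
goal(530,-50,220)"
```

```text
pos [258.50031722 513.06809974 204.73117455] t 0.1 F [-0.03093694 -0.09812854 -0.26466659] j6 -0.12101039453965515
rot [-1.5000e-03  8.0000e-04  1.2698e+00] shift m [-0.4959 -0.3807 -0.0148]
```

Call:
play_rows(
  motion=[
    {"rx":0,"ry":0,"rz":0.15,"dx":-0.04,"dy":-0.03,"dz":0,"hand":1},
    {"rx":0,"ry":0,"rz":0.3,"dx":-0.077,"dy":-0.059,"dz":-0.003,"hand":1},
    {"rx":0,"ry":0,"rz":0.44,"dx":-0.115,"dy":-0.088,"dz":-0.005,"hand":1},
    {"rx":0,"ry":0,"rz":0.58,"dx":-0.153,"dy":-0.117,"dz":-0.007,"hand":1},
    {"rx":0,"ry":0,"rz":0.72,"dx":-0.191,"dy":-0.146,"dz":-0.009,"hand":1},
    {"rx":0,"ry":0,"rz":0.86,"dx":-0.229,"dy":-0.175,"dz":-0.011,"hand":1},
    {"rx":0,"ry":0,"rz":1.0,"dx":-0.267,"dy":-0.204,"dz":-0.013,"hand":1},
    {"rx":0,"ry":0,"rz":1.14,"dx":-0.305,"dy":-0.233,"dz":-0.014,"hand":1},
  ],
)

```text
time: 0.9
position: [426.6, 166.4, 219.5]
tool_rot: [-2.267, -2.175, -0.0]
wrist_force: [0.9, 0.7, 0.1]
grip_width: 0.352
grip_force: 0.0
```

```bash
python3 -c "
from h import *
goal(530,-50,220)"
```

```text
pos [426.58711313 166.35148634 219.48588996] t 0.9 F [0.92240922 0.6712094  0.12294147] j6 0.26113573695597064
rot [ 1.000e-04 -2.000e-04  1.241e-01] shift m [-0.2119  0.1123 -0.0005]
```

Call:
play_rows(
  motion=[
    {"rx":0,"ry":0,"rz":0.04,"dx":-0.035,"dy":0.019,"dz":0,"hand":1},
    {"rx":0,"ry":0,"rz":0.08,"dx":-0.075,"dy":0.04,"dz":0,"hand":1},
    {"rx":0,"ry":0,"rz":0.124,"dx":-0.115,"dy":0.061,"dz":0,"hand":1},
    {"rx":0,"ry":0,"rz":0.124,"dx":-0.155,"dy":0.082,"dz":0,"hand":1},
    {"rx":0,"ry":0,"rz":0.124,"dx":-0.19,"dy":0.101,"dz":0,"hand":1},
    {"rx":0,"ry":0,"rz":0.124,"dx":-0.212,"dy":0.112,"dz":0,"hand":1},
    {"rx":0,"ry":0,"rz":0.124,"dx":-0.212,"dy":0.112,"dz":0,"hand":1},
  ],
)

```text
time: 1.6
position: [531.7, -50.7, 218.6]
tool_rot: [2.395, 2.032, -0.001]
wrist_force: [-0.3, -0.2, 0.3]
grip_width: 0.005
grip_force: 0.0
```

Run:
```python
from h import *
goal(545,-50,100)
im,d,p=cap('wrist'); cv2.imwrite('pics/w1.png',im); P=pts(d,p); np.savez('w1.npz',im=im,P=P)
im=im.astype(int);b,g,r=im[...,0],im[...,1],im[...,2]
Z=P[...,2]
red=(r>g+80)&(r>b+80)&(Z>54)&(Z<70)
yel=(r>b+80)&(g>b+60)&(Z>58)&(Z<70)
lug=(b>r+30)&(Z>78)&(Z<92)
prof=(Z>27)&(Z<33)&(abs(b-r)<40)
for k,q in(('red',red),('yel',yel),('lug',lug),('prof',prof)):
    X=P[q]; print(k,len(X),X.mean(0).round(1) if len(X) else '')
    if len(X)>20: print(cv2.minAreaRect(X[:,:2].astype(np.float32)))
```

```text
pos [531.71257354 -50.72345584 218.62237503] t 1.6 F [-0.33570884 -0.18804122  0.28910784] j6 -0.06067555286887522
rot [-0.0003  0.001   0.002 ] shift m [0.003  0.013  0.1186]
red 875 [546.7 -51.2  62.2]
((546.75830078125, -51.99092102050781), (30.034400939941406, 31.987396240234375), 81.00347137451172)
yel 53 [ 834.8 -130.8   62.2]
((837.2484741210938, -146.99786376953125), (14.986448287963867, 168.90505981445312), 7.749453067779541)
lug 778 [550.4 -26.6  84.5]
((550.5326538085938, -27.37018585205078), (9.821229934692383, 61.14960479736328), 80.80104064941406)
prof 9618 [590.3  19.6  30.3]
((671.3174438476562, -96.25181579589844), (382.5843505859375, 381.6831359863281), 80.57856750488281)
```

View pics/w1.png

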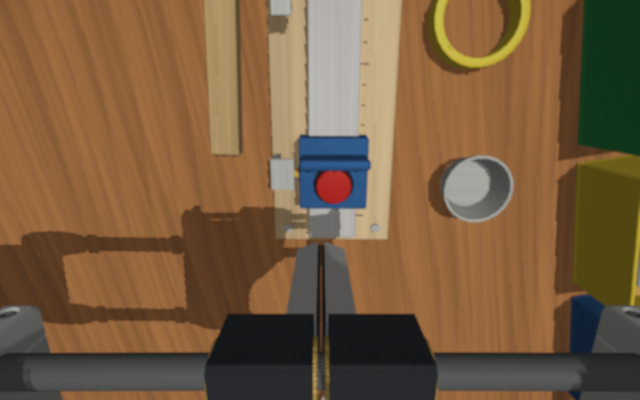

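The wrist view shows the button at (334,187) with the lug just above it at (334,163). The measured heights of 62 and 85 mm match the description, and so does the button-to-lug distance.

Call:
play_rows(
  motion=[
    {"rx":0,"ry":0,"rz":0.004,"dx":0.003,"dy":0.008,"dz":0.04,"hand":1},
    {"rx":0,"ry":0,"rz":0.004,"dx":0.006,"dy":0.015,"dz":0.08,"hand":1},
    {"rx":0,"ry":0,"rz":0.004,"dx":0.006,"dy":0.015,"dz":0.12,"hand":1},
    {"rx":0,"ry":0,"rz":0.004,"dx":0.006,"dy":0.015,"dz":0.14,"hand":1},
    {"rx":0,"ry":0,"rz":0.004,"dx":0.006,"dy":0.015,"dz":0.147,"hand":1},
    {"rx":0,"ry":0,"rz":0.004,"dx":0.006,"dy":0.015,"dz":0.147,"hand":1},
  ],
)

```text
time: 2.25
position: [545.4, -43.0, 71.9]
tool_rot: [-2.393, -2.032, 0.001]
wrist_force: [0.1, -0.4, 0.7]
grip_width: 0.005
grip_force: 0.0
```

```bash
sed -i 's/9\.5)/9.3)/' h.py
python3 - <<'E'
from h import *
goal(547.6,-47,58)
im,d,p=cap('wrist'); cv2.imwrite('pics/w2.png',im)
E
```

```text
pos [545.41160682 -42.96124813  71.91880188] t 2.25 F [ 0.12545423 -0.42492354  0.65258253] j6 -0.04344290449600046
rot [-0.0021 -0.0005 -0.0006] shift m [-0.0036  0.0028  0.0139]
```

View pics/w2.png

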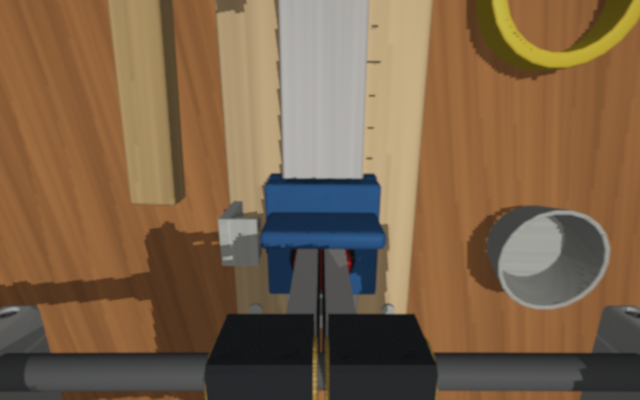

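The fingertips are over the button, which is visible on both sides at about (323,258), and just behind the lug. I'll shift back 3 mm and press.

Call:
play_rows(
  motion=[
    {"rx":0,"ry":0,"rz":0,"dx":-0.003,"dy":0.002,"dz":0.004,"hand":1},
    {"rx":0,"ry":0,"rz":0,"dx":-0.003,"dy":0.002,"dz":0.008,"hand":1},
    {"rx":0,"ry":0,"rz":0,"dx":-0.003,"dy":0.002,"dz":0.012,"hand":1},
    {"rx":0,"ry":0,"rz":0,"dx":-0.003,"dy":0.002,"dz":0.015,"hand":1},
    {"rx":0,"ry":0,"rz":0,"dx":-0.003,"dy":0.002,"dz":0.017,"hand":1},
    {"rx":0,"ry":0,"rz":0,"dx":-0.003,"dy":0.002,"dz":0.017,"hand":1},
  ],
)

```text
time: 2.9
position: [548.7, -47.7, 56.0]
tool_rot: [2.395, 2.031, 0.002]
wrist_force: [0.4, -0.9, 4.8]
grip_width: 0.004
grip_force: 2.6
```

Call:
play_rows(
  motion=[
    {"rx":0,"ry":0,"rz":0,"dx":0,"dy":0,"dz":0.002,"hand":1},
    {"rx":0,"ry":0,"rz":0,"dx":0,"dy":0,"dz":0.003,"hand":1},
    {"rx":0,"ry":0,"rz":0,"dx":0,"dy":0,"dz":0.003,"hand":1},
  ],
)

```text
time: 3.2
position: [548.8, -47.7, 55.0]
tool_rot: [2.394, 2.031, 0.002]
wrist_force: [-2.2, -0.2, 17.6]
grip_width: 0.007
grip_force: 8.2
```

Bottomed out at z = 55 with 17.6 N. Now pushing along the rail.

Call:
play_rows(
  motion=[
    {"rx":0,"ry":0,"rz":0,"dx":0.004,"dy":0,"dz":0,"hand":1},
    {"rx":0,"ry":0,"rz":0,"dx":0.008,"dy":0,"dz":0,"hand":1},
    {"rx":0,"ry":0,"rz":0,"dx":0.014,"dy":0,"dz":0,"hand":1},
    {"rx":0,"ry":0,"rz":0,"dx":0.02,"dy":0,"dz":0,"hand":1},
    {"rx":0,"ry":0,"rz":0,"dx":0.026,"dy":0,"dz":0,"hand":1},
    {"rx":0,"ry":0,"rz":0,"dx":0.032,"dy":0,"dz":0,"hand":1},
  ],
)

```text
time: 3.8
position: [554.0, -16.5, 55.0]
tool_rot: [2.393, 2.031, 0.002]
wrist_force: [-3.0, -1.9, 15.9]
grip_width: 0.007
grip_force: 8.0
```

Run:
```python
from h import *
goal(572,102,55)
im,d,p=cap('wrist'); cv2.imwrite('pics/w3.png',im); P=pts(d,p)
im=im.astype(int);b,g,r=im[...,0],im[...,1],im[...,2]
Z=P[...,2]
for k,q in(('yel',(r>b+80)&(g>b+60)&(Z>58)&(Z<70)),('lug',(b>r+30)&(Z>78)&(Z<92))):
    X=P[q]; print(k,len(X)); 
    if len(X)>20: print(cv2.minAreaRect(X[:,:2].astype(np.float32)))
```

```text
pos [553.99194273 -16.52246544  54.9973171 ] t 3.8 F [-2.99329647 -1.93384546 15.90257766] j6 0.009859534438065034
rot [ 0.003   0.0012 -0.0013] shift m [ 1.199e-01 -1.500e-03 -1.000e-04]
yel 0
lug 3159
((556.5521240234375, 3.787506103515625), (10.462121963500977, 62.98135757446289), 80.51385498046875)
```

View pics/w3.png

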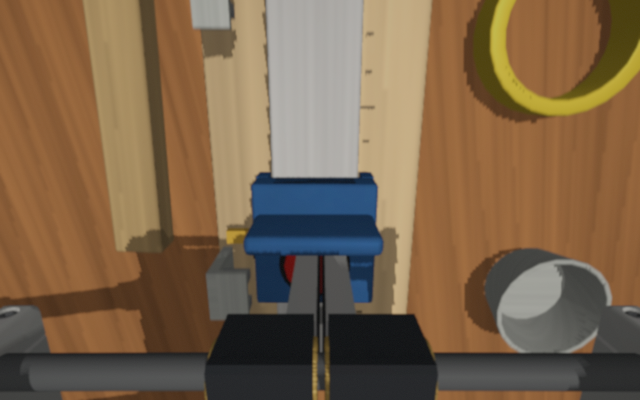

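The carriage moves with the button held: lug at (313,235), and the tongue is clear of the start keeper.

Call:
play_rows(
  motion=[
    {"rx":0,"ry":0,"rz":0,"dx":0.008,"dy":0,"dz":0,"hand":1},
    {"rx":0,"ry":0,"rz":0,"dx":0.018,"dy":0,"dz":0,"hand":1},
    {"rx":0,"ry":0,"rz":0,"dx":0.028,"dy":0,"dz":0,"hand":1},
    {"rx":0,"ry":0,"rz":0,"dx":0.038,"dy":0,"dz":0,"hand":1},
    {"rx":0,"ry":0,"rz":0,"dx":0.048,"dy":0,"dz":0,"hand":1},
    {"rx":0,"ry":0,"rz":0,"dx":0.058,"dy":0,"dz":0,"hand":1},
    {"rx":0,"ry":0,"rz":0,"dx":0.066,"dy":0,"dz":0,"hand":1},
    {"rx":0,"ry":0,"rz":0,"dx":0.07,"dy":0,"dz":0,"hand":1},
  ],
)

```text
time: 4.65
position: [565.7, 53.3, 55.0]
tool_rot: [2.393, 2.031, 0.003]
wrist_force: [-2.5, -0.5, 15.1]
grip_width: 0.003
grip_force: 7.7
```

Run:
```python
from h import *
goal(572,102,55)
im,d,p=cap('wrist'); cv2.imwrite('pics/w4.png',im); P=pts(d,p)
im=im.astype(int);b,g,r=im[...,0],im[...,1],im[...,2]
Z=P[...,2]
for k,q in(('yel',(r>b+80)&(g>b+60)&(Z>58)&(Z<70)),('lug',(b>r+30)&(Z>78)&(Z<92))):
    X=P[q]; print(k,len(X)); 
    if len(X)>20: print(cv2.minAreaRect(X[:,:2].astype(np.float32)),(X[:,:2]@[np.sin(TH),np.cos(TH)]).min())
```

```text
pos [565.67533209  53.27603457  55.00560783] t 4.65 F [-2.5096388 -0.5382168 15.0664246] j6 0.13555624100315006
rot [ 0.0033  0.0003 -0.0009] shift m [ 0.0491 -0.0017 -0.    ]
yel 8881
((583.6705932617188, 165.07818603515625), (21.961406707763672, 69.29405212402344), 80.65021514892578) 246.2499349901371
lug 3122
((568.1494140625, 73.65435791015625), (10.371780395507812, 62.60832977294922), 80.70594787597656) 159.31714878633366
```

View pics/w4.png

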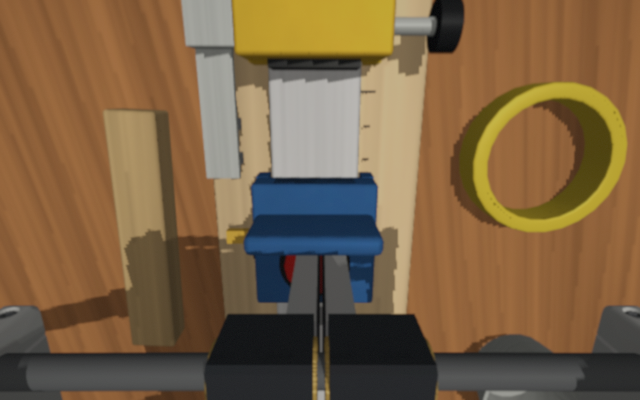

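The gap from nose to stop is about 60 mm, and the tongue at (236,236) lines up with the end keeper at (222,170).

Call:
play_rows(
  motion=[
    {"rx":0,"ry":0,"rz":0,"dx":0.008,"dy":0,"dz":0,"hand":1},
    {"rx":0,"ry":0,"rz":0,"dx":0.017,"dy":0,"dz":0,"hand":1},
    {"rx":0,"ry":0,"rz":0,"dx":0.026,"dy":0,"dz":0,"hand":1},
    {"rx":0,"ry":0,"rz":0,"dx":0.034,"dy":0,"dz":0,"hand":1},
    {"rx":0,"ry":0,"rz":0,"dx":0.041,"dy":0,"dz":0,"hand":1},
    {"rx":0,"ry":0,"rz":0,"dx":0.047,"dy":0,"dz":0,"hand":1},
    {"rx":0,"ry":0,"rz":0,"dx":0.052,"dy":0,"dz":0,"hand":1},
    {"rx":0,"ry":0,"rz":0,"dx":0.056,"dy":0,"dz":0,"hand":1},
  ],
)

```text
time: 5.5
position: [574.9, 108.3, 55.0]
tool_rot: [2.393, 2.031, 0.004]
wrist_force: [-1.9, -1.2, 14.6]
grip_width: 0.009
grip_force: 7.3
```

Call:
play_rows(
  motion=[
    {"rx":0,"ry":0,"rz":0,"dx":0.002,"dy":0,"dz":0,"hand":1},
    {"rx":0,"ry":0,"rz":0,"dx":0.004,"dy":0,"dz":0,"hand":1},
    {"rx":0,"ry":0,"rz":0,"dx":0.006,"dy":0,"dz":0,"hand":1},
    {"rx":0,"ry":0,"rz":0,"dx":0.008,"dy":0,"dz":0,"hand":1},
    {"rx":0,"ry":0,"rz":0,"dx":0.008,"dy":0,"dz":0,"hand":1},
  ],
)

```text
time: 6.0
position: [575.8, 112.3, 55.0]
tool_rot: [2.388, 2.031, -0.005]
wrist_force: [-2.3, -10.4, 16.4]
grip_width: 0.004
grip_force: 7.7
```

Call:
play_rows(
  motion=[
    {"rx":0,"ry":0,"rz":0,"dx":0.002,"dy":0,"dz":0,"hand":1},
    {"rx":0,"ry":0,"rz":0,"dx":0.004,"dy":0,"dz":0,"hand":1},
    {"rx":0,"ry":0,"rz":0,"dx":0.006,"dy":0,"dz":0,"hand":1},
    {"rx":0,"ry":0,"rz":0,"dx":0.006,"dy":0,"dz":0,"hand":1},
  ],
)

```text
time: 6.4
position: [576.2, 114.0, 55.0]
tool_rot: [2.383, 2.03, -0.014]
wrist_force: [-2.5, -20.8, 17.4]
grip_width: 0.002
grip_force: 16.8
```

Run:
```python
from h import *
goal(572,102,55)
im,d,p=cap('wrist'); cv2.imwrite('pics/w5.png',im); P=pts(d,p)
im=im.astype(int);b,g,r=im[...,0],im[...,1],im[...,2]
Z=P[...,2]
for k,q in(('yel',(r>b+80)&(g>b+60)&(Z>58)&(Z<70)),('lug',(b>r+30)&(Z>78)&(Z<92))):
    X=P[q]; print(k,len(X),cv2.minAreaRect(X[:,:2].astype(np.float32)),(X[:,:2]@[np.sin(TH),np.cos(TH)]).min())
```

```text
pos [576.21952622 114.03754969  54.99389046] t 6.4 F [ -2.52975281 -20.81059145  17.36871014] j6 0.25513953212327
rot [0.0032 0.0142 0.0026] shift m [-0.0126 -0.0023  0.0002]
yel 9023 ((584.25146484375, 169.08624267578125), (29.592187881469727, 69.22513580322266), 80.67577362060547) 246.4756523883015
lug 3114 ((577.7911987304688, 129.85369873046875), (10.452613830566406, 62.551883697509766), 80.70098114013672) 216.29354308050046
```

View pics/w5.png

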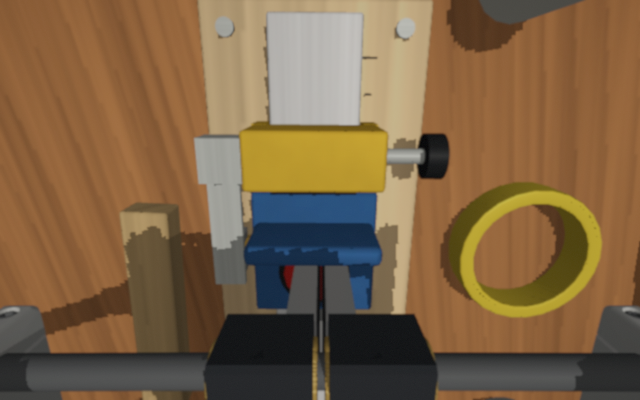

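Call:
play_rows(
  motion=[
    {"rx":0,"ry":0,"rz":0,"dx":0.002,"dy":0,"dz":0,"hand":1},
    {"rx":0,"ry":0,"rz":0,"dx":0.004,"dy":0,"dz":0,"hand":1},
    {"rx":0,"ry":0,"rz":0,"dx":0.005,"dy":0,"dz":0,"hand":1},
    {"rx":0,"ry":0,"rz":0,"dx":0.005,"dy":0,"dz":0,"hand":1},
  ],
)

```text
time: 6.85
position: [576.3, 114.0, 55.1]
tool_rot: [2.377, 2.028, -0.024]
wrist_force: [-4.8, -33.3, 20.3]
grip_width: 0.007
grip_force: 25.2
```

Run:
```python
from h import *
goal(572,102,55)
im,d,p=cap('wrist'); P=pts(d,p); c=im[170:290,180:420]
cv2.imwrite('pics/w6.png',cv2.resize(c,None,fx=3.3,fy=3.3,interpolation=2))
im=im.astype(int);b,g,r=im[...,0],im[...,1],im[...,2]
Z=P[...,2]
for k,q in(('yel',(r>b+80)&(g>b+60)&(Z>58)&(Z<70)),('lug',(b>r+30)&(Z>78)&(Z<92))):
    X=P[q]; print(k,len(X),(X[:,:2]@[np.sin(TH),np.cos(TH)]).min())
```

```text
pos [576.25365857 114.01960286  55.10059399] t 6.85 F [ -4.79535139 -33.2531678   20.29903947] j6 0.2634513782691275
rot [0.0026 0.0227 0.0044] shift m [-0.0125 -0.0023  0.0004]
yel 9051 245.97978424354056
lug 3089 199.0351670006359
```

View pics/w6.png

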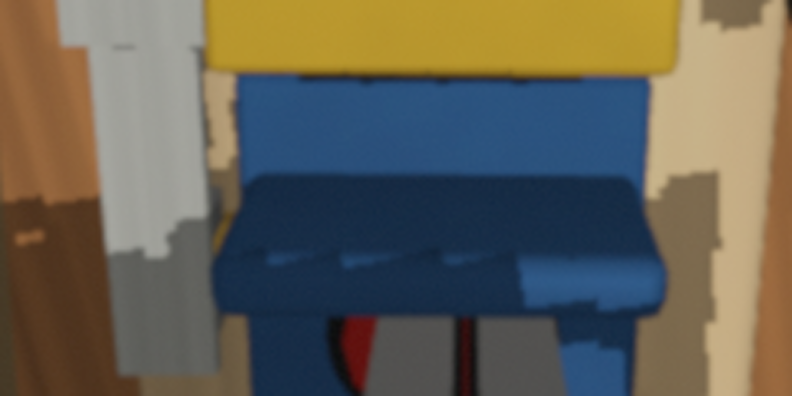

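The nose is hard against the stop: the TCP did not move under 33 N and the tongue is inside the keeper. I'll ease the preload, still pushing forward, then lift straight up.

Call:
play_rows(
  motion=[
    {"rx":0,"ry":0,"rz":0,"dx":-0.003,"dy":0,"dz":0,"hand":1},
    {"rx":0,"ry":0,"rz":0,"dx":-0.006,"dy":0,"dz":0,"hand":1},
    {"rx":0,"ry":0,"rz":0,"dx":-0.007,"dy":0,"dz":0,"hand":1},
    {"rx":0,"ry":0,"rz":0,"dx":-0.007,"dy":0,"dz":0,"hand":1},
  ],
)

```text
time: 7.3
position: [576.3, 114.1, 55.0]
tool_rot: [2.387, 2.029, -0.008]
wrist_force: [-3.3, -14.1, 16.0]
grip_width: -0.0
grip_force: 12.6
```

Call:
play_rows(
  motion=[
    {"rx":0,"ry":0,"rz":0,"dx":0,"dy":0,"dz":-0.003,"hand":1},
    {"rx":0,"ry":0,"rz":0,"dx":0,"dy":0,"dz":-0.006,"hand":1},
    {"rx":0,"ry":0,"rz":0,"dx":0,"dy":0,"dz":-0.009,"hand":1},
    {"rx":0,"ry":0,"rz":0,"dx":0,"dy":0,"dz":-0.012,"hand":1},
    {"rx":0,"ry":0,"rz":0,"dx":0,"dy":0,"dz":-0.015,"hand":1},
    {"rx":0,"ry":0,"rz":0,"dx":0,"dy":0,"dz":-0.015,"hand":1},
  ],
)

```text
time: 7.9
position: [572.5, 114.8, 65.2]
tool_rot: [2.392, 2.033, -0.019]
wrist_force: [-1.8, -12.8, -4.2]
grip_width: 0.005
grip_force: 6.1
```

Call:
play_rows(
  motion=[
    {"rx":0,"ry":0,"rz":0,"dx":-0.004,"dy":0,"dz":-0.002,"hand":1},
    {"rx":0,"ry":0,"rz":0,"dx":-0.009,"dy":0,"dz":-0.004,"hand":1},
    {"rx":0,"ry":0,"rz":0,"dx":-0.011,"dy":0,"dz":-0.015,"hand":1},
    {"rx":0,"ry":0,"rz":0,"dx":-0.012,"dy":0,"dz":-0.05,"hand":1},
    {"rx":0,"ry":0,"rz":0,"dx":-0.02,"dy":0,"dz":-0.09,"hand":1},
    {"rx":0,"ry":0,"rz":0,"dx":-0.05,"dy":0,"dz":-0.12,"hand":1},
    {"rx":0,"ry":0,"rz":0,"dx":-0.07,"dy":0,"dz":-0.13,"hand":1},
    {"rx":0,"ry":0,"rz":0,"dx":-0.07,"dy":0,"dz":-0.13,"hand":1},
  ],
)

```text
time: 8.7
position: [565.5, 49.6, 201.0]
tool_rot: [2.395, 2.027, 0.007]
wrist_force: [0.8, 0.8, 0.2]
grip_width: 0.004
grip_force: 0.0
```

Run:
```python
from h import *
s=manip.get_state();print(s['position'],s['wrist_force'])
im,d,p=cap('wrist'); cv2.imwrite('pics/w7.png',im); P=pts(d,p)
im=im.astype(int);b,g,r=im[...,0],im[...,1],im[...,2]
Z=P[...,2]
for k,q in(('yel',(r>b+80)&(g>b+60)&(Z>58)&(Z<70)),('lug',(b>r+30)&(Z>78)&(Z<92)),('red',(r>g+80)&(r>b+80)&(Z>45)&(Z<70))):
    X=P[q]; print(k,len(X),X.mean(0),np.median(X[:,2]),(X[:,:2]@[np.sin(TH),np.cos(TH)]).min())
```

```text
[565.50105582  49.61105042 201.03847132] [0.81503687 0.77696162 0.20183082]
yel 3536 [604.11194854 149.15740742  65.20744506] 65.33859221329756 21.899694718837903
lug 989 [577.15314706 129.64616544  84.85323505] 84.98019568816846 216.48274089852308
red 1149 [573.12921734 105.6045438   62.11045578] 62.282218419265085 180.71394552088017
```

View pics/w7.png

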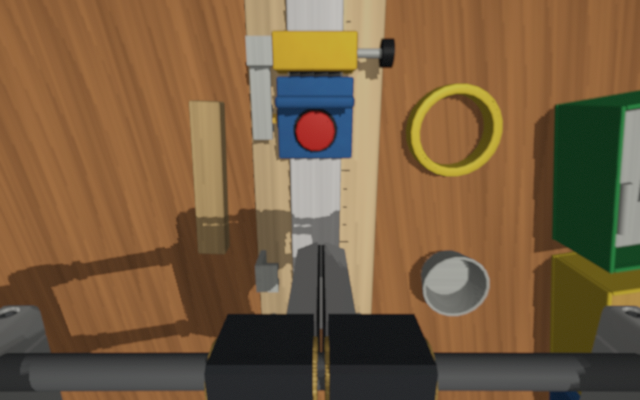

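The button at (316,131) is up at 62 mm, the lug is still where it was at contact (216.5 vs 216.3), and the arm is clear.

```bash
python3 -c "
from h import *
print(manip.hand_in())"
```

```text
the job is handed in; nothing more can be done
None
```

I pushed the carriage to the end stop with the button held down, let the button up so it locked there, moved the arm clear and handed the job in; no verdict came back.

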